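# Lock the cover stud of the grinder's control unit

### The job

Take the key from its wooden block, fit its blade into the slot of the stud on the grinder control unit's cover, press the stud down gently and turn it clockwise, roughly a quarter turn, just until you feel it come up against its stop; ease off so that it springs into its catch and stays locked. Do not force the stud, and do not touch the unit with the gripper. Then hang the key back in its block, upright with its collar on the wood, and leave the other things on the bench alone.

Things in the scene. Friction and masses are not known exactly. Their poses are not given: they have to be found in the camera images.
- unit: The grinder's control unit, fixed to the bench: grey case 190 (x) x 240 (y) x 70 mm high, blue control panel along its -x edge, aluminium access cover over the rest of its top. Origin: centre of its underside, z up.
- stud_top (a point): Centre of the top of the stud's head, at the unit's (35, 0) mm; 88 mm above the bench with the stud up. The steel head is round, 31 mm across, standing 18 mm above the cover, with a straight slot right across its top, 6 mm wide and 6 mm deep. The frame's x axis runs along the slot, z up; it sinks and turns with the stud. A key blade has about 0.1 rad of play either way in it.
- stud_turn (a joint): Turn of the stud in rad, clockwise from above; 0 = slot along the unit's x axis. Starts at -0.1 to 0.1. The catch is hidden, anywhere from 1.0 to 1.6, with 0.06 of play either side; a firm stop right behind it is felt as torque building up. Turning before it takes under 0.03 N m; over about 0.2 N m strains the stud.
- stud_press (a joint): How far the stud is pressed down, in m: 0 = up, 0.010 = bottomed. A spring pushes it up with about 3 N at 0 plus 1 N per mm. It can be turned past the first part of the turn only while pressed more than 0.005; about 0.007 is comfortable. Eased off short of the catch it stays at about 0.005; in the catch it springs up to about 0.0025 and is locked.
- key: The key, 110 mm long, 0.11-0.21 kg, hanging upright in its block. Origin: centre of the blade's tip, z up towards the handle. From the tip up: flat steel blade 18 mm wide (along the key's x) and 4 mm thick (along y), 0 to 16 mm; round shank 14 mm across up to 56 mm; round collar 40 mm across, 56 to 62 mm; wooden handle 40 mm (x) by 22 mm (y), 62 to 110 mm. Grip the handle across its 22 mm.
- key_collar (a point): Centre of the underside of the key's collar, 56 mm above the blade's tip.
- block: The key's block, fixed to the bench: pale wood 90 x 90 x 72 mm, with one round upright hole 26 mm across right through its middle. The key hangs in it by its collar, blade tip 16 mm above the bench. Origin: centre of its underside.
- block_hole (a point): Centre of the hole's mouth, on the block's top face, 72 mm above the bench.
- bench_block: Loose bystander: small steel block 60 x 45 x 25 mm with two holes. Origin: centre of the underside.
- parts_box: Loose bystander: clear open box 90 x 110 x 35 mm. Origin: centre of the underside.
- file_tool: Loose bystander: screwdriver-like hand tool with a wooden handle, about 200 mm long, lying flat along its own x axis.
There are look-alikes about, which are no part of the job. There is more than one size of the key; the one meant has the size given above.

How it is judged:
On the way, in this order (a step that is already met when the one before it is completed fails the run):
1. the key is lifted out of its block (z of key_collar in the frame of block above 0.1 m), for 0.1 s.
2. the stud is pressed down with the key (value of joint stud_press above 0.005 m and contact force between key and unit above 2 N), for 0.1 s.
3. the stud is turned about a quarter turn and has sprung into its catch (value of joint stud_turn above 0.85 rad and value of joint stud_press below 0.0038 m), for 0.2 s.
At the end, for the whole second after the job is handed in: The stud is in its catch (turned past 0.85 rad, pressed-in depth between 1 and 3.8 mm with nothing on it), and the key hangs at rest in its block, released, upright within 0.12 rad, collar within 10 mm of the hole's mouth (all of step 3 and value of joint stud_press above 0.001 m and distance between key_collar and block_hole below 0.01 m and angle between key's own z axis and vertical below 0.12 rad and contact force between key and block above 0.3 N and linear speed of key below 0.02 m/s); the robot touches nothing.
It fails at once if the key forces the stud or the unit (contact forces of press and twist adding up to more than 45 N) (contact force between key and unit above 45 N).
It fails at once if the gripper or arm touches the unit (contact force between any of the fingers, the arm and unit above 1 N).
It fails at once if a bystander is disturbed (moved more than 20 mm) (distance of any of bench_block, parts_box, file_tool from where it was at the start of the episode above 0.02 m).
It also fails if it takes over 72 s, if anything falls off the work surface, if the arm or the gripper's body presses on something with over 40 N, if the wrist force passes 120 N, or if a joint passes its speed limit or range.

### The arm

A 6-joint arm with a two-finger parallel gripper is mounted at the origin on the work surface. World frame = base frame: x ahead of the robot, y to its left, z up, the work surface at z = 0. Lengths are in m, angles in rad, forces in N, time in s.
With the tool pointing down it reaches from about 0.375 to 0.9 m from the base axis. Payload 3.1 kg.
Tool frame: the origin (TCP) lies on the centre line of the jaws, within the pads' length; the fingertips stand robot.tcp_to_tips ahead of it and the grasp point (between the pads) lies 3 mm ahead of it (robot.tcp_to_tips is the distance from the TCP to the fingertips, in m); z points along the fingers, y is the line along which they close (so a half turn about z gives the same grasp; the last joint's range is limited). The gripper opens to 87 mm and grips with 3 to 60 N. Pads are 19 mm wide; open, the fingers measure 117 mm over their backs; the gripper's body (75 mm by 190 mm) begins 51 mm behind the grasp point.
Start: joints at [-1.351, 0.527, 1.433, -0, 1.181, -0.178], TCP at [0.242, -0.576, 0.245] pointing down, gripper open.
Joint ranges: [-3.08, 3.08], [-0.75, 2.2], [0.22, 2.44], [-1.43, 4.57], [0, 2.65], [-2.85, 2.85]. Speed limits (rad/s): [2.79, 2.79, 3.14, 3.14, 3.14, 3.14].

### API

Orientations are given as a unit quaternion [x, y, z, w].
In Python, from rig import robot gives the robot as it stands. The module is installed in compiled form; this text tells all that it offers.
- The arm moves only by the shell command python3 -m jog 'ROWS' [FORCE]. ROWS is JSON, one flat list of numbers, 5 for each row, row after row: the finger opening in m, from 0 to 0.087, then the shift along the tool's x, y, z in m, then the turn about the tool's z in units of 10 degrees (1.0 is 10 degrees). In form: [claw, x, y, z, roll, claw, x, y, z, roll, ...]. A call has 1 to 20 rows; each row shifts and turns the commanded pose from where the row before left it, along the tool's axes as they then stand; what a row does not reach is not made up. A row lasts 1/8 s, in which the tool goes at most 62.5 mm and 10.7 degrees, less where a joint would pass 70% of its speed; a pose out of reach is approached as far as the arm can. A call with a gripper value outside its range is refused whole. The fingers move at their own pace and stop on an object; FORCE is the grip in N (left out, the last holds). Time passes only in rows, so rows that do not move let the fingers close. It gives the time, the measured TCP pose, the force, the opening and the grip force at its end, in the units of the state.
- robot.get_obs(): the state, without advancing time (a new reading comes with each control period).
- robot.camera(name): name is "side" or "top" or "wrist"; returns the picture (420x560x3 uint8, blue, green, red); there is no depth.
- robot.camera_model(name): a dict with "fx", "fy", "cx", "cy" (pixels), "distortion" ([k1, k2, p1, p2, k3] as OpenCV has them; the pictures are not rectified), "R" (3x3) and "t" (3): a world point X has camera coordinates R X + t; the wrist camera has in their place "tool_from_camera" (4x4, takes a point from camera to tool coordinates, whose origin is the TCP and whose axes are the flange's). Camera axes: x right, y down, z forward; pixel columns grow to the right and rows downward; lengths in m; the calibration is good to about 2 mm. A picture is of the moment at which its call begins: read the wrist's pose just before it. camera_model takes no time and is no camera call.
- robot.hand_in(): hands the job in; it is judged then, once.
Trained networks look in the newest picture that a camera, given by its name, has taken for a name from the list of things; names that differ only in an ending like _2 or _b are one class to them, and where a whole thing is asked for, a point or a joint stands for the part that bears it (a point fixed in the world has none). Each returns a list of dicts, best first, with "conf" (0 to 1); they miss things now and then, are a little off and sometimes report something else, mostly with a low value. They report only what shows in the picture. A call takes as long as a camera call. They do not tell look-alikes from the thing itself.
- robot.look_for(camera, label): "extent" ([centre column, centre row, width, height] in pixels, round what is visible of it).
- robot.outline_of(camera, label): "region" (420x560 bool, what is visible of it) and "extent" ([centre column, centre row, width, height] in pixels, round what is visible of it).
The state is a dict: "time": time; "q": joint angles; "joint_velocities": joint speeds; "joint_torque": joint torques, N m; "position": TCP position; "tool_rot": TCP orientation; "ft_force": force on the tool from outside, world axes, zero at the start; "moment": the same for the moment, N m; "grip_width": finger opening in m; "grip_force": force on a finger pad.
Only numpy, scipy, OpenCV 4.12 (cv2) and the standard library are available. Lean on these libraries where they do the work, as an engineer would, in place of code of your own. Each camera call takes 0.05 s, during which the arm holds its last target. There are 200 camera calls.

## Working session

There is one attempt and no reset: what is moved stays moved. The work goes in short steps, Python scripts to look and compute and a shell command to move; the robot and the scene stay as the last step left them, time stands still between calls to the robot, and variables do not carry over. Pictures are saved under pics/ and viewed, at most 10 in all, crops included, and the job is handed in when it is done.

```bash
mkdir -p pics; cat > h.py <<'E'
import numpy as np,cv2
from rig import robot
from scipy.spatial.transform import Rotation as Rn
def cam(name):
    m=robot.camera_model(name);K=np.array([[m['fx'],0,m['cx']],[0,m['fy'],m['cy']],[0,0,1]]);d=np.array(m['distortion'],float)
    if 'R' in m and m['R'] is not None: return K,d,np.array(m['R']),np.array(m['t']).ravel()
    o=robot.get_obs();T=np.eye(4);T[:3,:3]=Rn.from_quat(o['tool_rot']).as_matrix();T[:3,3]=o['position']
    M=np.linalg.inv(T@np.array(m['tool_from_camera']));return K,d,M[:3,:3],M[:3,3]
def unproj(c,px,z):
    K,d,R,t=c;p=cv2.undistortPoints(np.array(px,float).reshape(-1,1,2),K,d).reshape(-1,2)
    r=np.c_[p,np.ones(len(p))]@R;C=-R.T@t;return C+r*((z-C[2])/r[:,2])[:,None]
def proj(c,X):
    K,d,R,t=c;return cv2.projectPoints(np.array(X,float).reshape(-1,3),cv2.Rodrigues(R)[0],t,K,d)[0].reshape(-1,2)
E
cat > a.py <<'E'
from h import *
o=robot.get_obs();print(o['position'],o['tool_rot'],robot.tcp_to_tips)
for n in('top','side'):
    im=robot.camera(n);cv2.imwrite(f'pics/{n}0.png',im)
    for l in('unit','stud_top','key','block','bench_block','parts_box','file_tool'):
        print(n,l,[(round(r['conf'],2),np.round(r['extent']).tolist()) for r in robot.look_for(n,l)][:4])
E
python3 a.py
```

```text
[ 0.24199098 -0.57548331  0.24359055] [ 9.80282205e-01  1.97599619e-01 -2.62861462e-05 -1.08988165e-03] 0.022
top unit [(0.77, [234.0, 229.0, 89.0, 74.0])]
top stud_top []
top key [(0.64, [322.0, 197.0, 21.0, 22.0]), (0.57, [344.0, 238.0, 11.0, 13.0])]
top block [(0.68, [340.0, 238.0, 35.0, 35.0])]
top bench_block [(0.84, [281.0, 163.0, 17.0, 19.0])]
top parts_box [(0.73, [144.0, 225.0, 42.0, 33.0])]
top file_tool [(0.73, [436.0, 235.0, 13.0, 64.0]), (0.5, [233.0, 217.0, 9.0, 13.0])]
side unit [(0.64, [262.0, 296.0, 128.0, 121.0])]
side stud_top [(0.57, [251.0, 268.0, 12.0, 14.0])]
side key [(0.78, [297.0, 195.0, 21.0, 52.0]), (0.59, [344.0, 198.0, 20.0, 26.0])]
side block [(0.76, [344.0, 219.0, 50.0, 47.0]), (0.62, [164.0, 385.0, 74.0, 69.0])]
side bench_block [(0.71, [234.0, 222.0, 21.0, 26.0]), (0.26, [248.0, 265.0, 9.0, 12.0])]
side parts_box [(0.6, [165.0, 385.0, 73.0, 71.0])]
side file_tool [(0.59, [399.0, 172.0, 35.0, 20.0])]
```

View pics/top0.png

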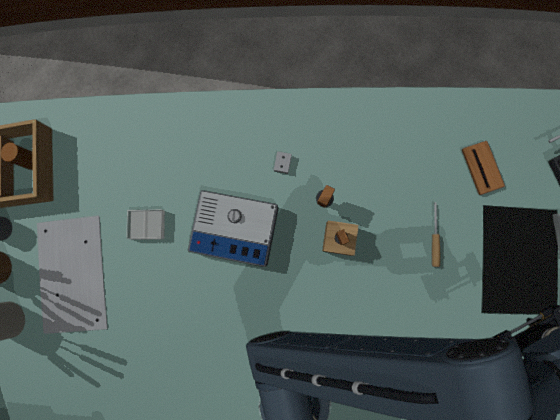

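View pics/side0.png

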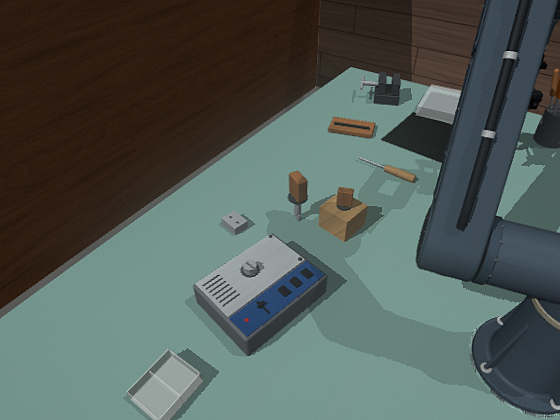

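```bash
python3 - <<'E'
from h import *
c=cam('top');print('C',-c[2].T@c[3])
print(unproj(c,[[340,238]],.072),unproj(c,[[344,238]],.126),unproj(c,[[234,229]],.07),unproj(c,[[233,217]],.088),unproj(c,[[322,197]],.05))
c=cam('side');print('C',-c[2].T@c[3]);print(unproj(c,[[251,268]],.085))
print(np.round(robot.camera_model('wrist')['tool_from_camera'],3))
E
```

```text
C [ 0.44079473 -0.00142722  1.3165833 ]
[[ 0.50203331 -0.14152039  0.072     ]] [[ 0.49914383 -0.14666195  0.126     ]] [[0.53413119 0.16931046 0.07      ]] [[0.56787595 0.16973429 0.088     ]] [[ 0.62746363 -0.093803    0.05      ]]
C [0.17133991 0.6051871  0.77534937]
[[0.56471312 0.17035059 0.085     ]]
[[-0.001 -0.971 -0.241  0.066]
 [ 1.    -0.    -0.     0.   ]
 [ 0.    -0.241  0.971 -0.141]
 [ 0.     0.     0.     1.   ]]
```

The top view shows the key in its block near (342,238) and a bigger look-alike standing free at (322,197). The stud is at about (236,216) on the unit. The blue panel faces the robot, and the unit is slightly yawed. The side view agrees. Next I move the wrist camera over the block.

```bash
python3 -m jog '[0.087,0.034,-0.025,-0.004,0, 0.087,0.034,-0.025,-0.004,0, 0.087,0.034,-0.025,-0.004,0, 0.087,0.034,-0.025,-0.004,0, 0.087,0.034,-0.025,-0.004,0, 0.087,0.034,-0.025,-0.004,0, 0.087,0.034,-0.025,-0.004,0, 0.087,0.034,-0.025,-0.004,0, 0.087,0.034,-0.025,-0.004,0, 0.087,0.034,-0.025,-0.004,0, 0.087,0.034,-0.025,-0.004,0, 0.087,0.034,-0.025,-0.004,0, 0.087,0,0,0,0, 0.087,0,0,0,0]'
cat > w.py <<'E'
import sys
from h import *
c=cam('wrist');o=robot.get_obs();im=robot.camera('wrist');cv2.imwrite(f'pics/{sys.argv[1]}.png',im)
print(o['position'],Rn.from_quat(o['tool_rot']).as_euler('xyz'))
for l in sys.argv[2:]:
    for r in robot.outline_of('wrist',l)[:3]:
        m=r['region'].astype(np.uint8);k=cv2.findContours(m,0,2)[0];k=max(k,key=cv2.contourArea)
        print(l,round(r['conf'],2),np.round(r['extent']),m.sum(),cv2.minAreaRect(k))
E
python3 w.py w1 key block
```

```text
time: 2.55
position: [0.5018, -0.1417, 0.2925]
tool_rot: [0.98, 0.198, -0.0, 0.0]
ft_force: [-0.5, -0.1, -0.0]
grip_width: 0.0869
grip_force: 0.0
[ 0.50180024 -0.14173212  0.29249255] [3.14130263e+00 6.16291827e-04 3.98404228e-01]
key 0.9 [282. 200.  34.  47.] 1140 ((282.5, 198.0), (44.0, 33.0), 90.0)
key 0.82 [289.  70.  66.  75.] 3032 ((292.85888671875, 72.83529663085938), (53.364891052246094, 69.4177474975586), 49.398704528808594)
block 0.98 [285. 192.  99. 101.] 4628 ((283.2743835449219, 190.4621124267578), (77.14808654785156, 76.78758239746094), 32.7352294921875)
```

View pics/w1.png

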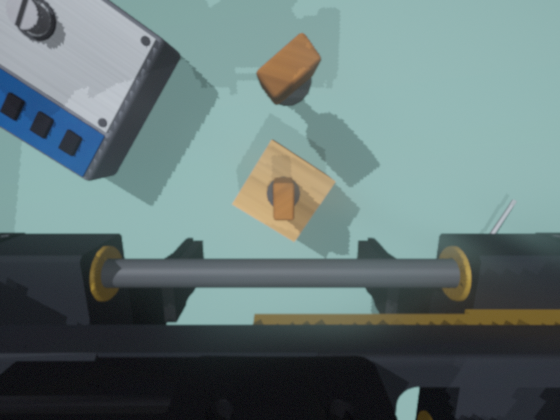

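```bash
python3 - <<'E'
from h import *
im=cv2.imread('pics/w1.png');cv2.imwrite('pics/w1c.png',cv2.resize(im[130:250,220:350],None,fx=5,fy=5,interpolation=cv2.INTER_CUBIC))
c=cam('wrist');print(c[0][0,0],c[1])
B=unproj(c,[[274,140],[336,185],[297,240],[233,202]],.072);print(B,B.mean(0),np.linalg.norm(np.diff(B,axis=0),axis=1))
E
```

```text
305.24584375022545 [0.00393546 0.         0.         0.         0.        ]
[[ 0.55611746 -0.11217867  0.072     ]
 [ 0.53637046 -0.20020728  0.072     ]
 [ 0.45509596 -0.18480769  0.072     ]
 [ 0.46968198 -0.09423219  0.072     ]] [ 0.50431647 -0.14785646  0.072     ] [0.0902163  0.08272056 0.09174243]
```

View pics/w1c.png

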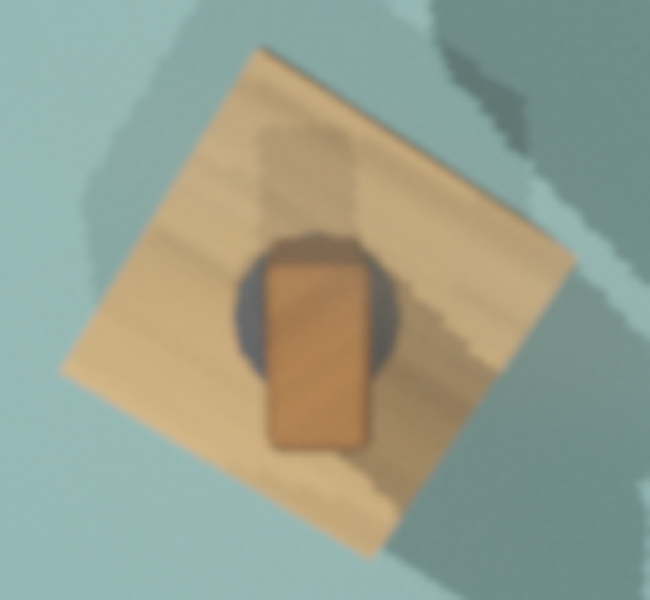

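```bash
python3 - <<'E'
from h import *
c=cam('wrist');f=lambda a,z:unproj(c,np.array(a)/5+[220,130],z)
B=f([[262,47],[577,260],[375,558],[62,370]],.072);print(B.mean(0),np.linalg.norm(np.diff(B,axis=0),axis=1))
H=f([[265,263],[367,263],[369,450],[270,450]],.126);print(H.mean(0),np.linalg.norm(np.diff(H,axis=0),axis=1))
d=(H[0]+H[1]-H[2]-H[3]);print('yaw handle',np.arctan2(d[1],d[0]))
print(f([[317,317]],.078))
o=robot.get_obs();R=Rn.from_quat(o['tool_rot']).as_matrix();print(R.T@(H.mean(0)-o['position']),R[:,0])
E
```

```text
[ 0.50366684 -0.14650389  0.072     ] [0.08936211 0.08837308 0.09014861]
[ 0.50392083 -0.14543021  0.126     ] [0.02063237 0.03921729 0.0206401 ]
yaw handle 0.41677284687523836
[[ 0.50384616 -0.14583713  0.078     ]]
[0.0011665  0.00360015 0.16641064] [ 9.22556405e-01  3.85861952e-01 -4.83015031e-04]
```

```bash
python3 -m jog '[0.087,0.001,0.0036,0,-0.1, 0.087,0,0,0.023,0, 0.087,0,0,0.023,0, 0.087,0,0,0.023,0, 0.087,0,0,0.023,0, 0.087,0,0,0.023,0, 0.087,0,0,0.023,0, 0.087,0,0,0.023,0, 0.087,0,0,0.023,0, 0.03,0,0,0,0, 0.01,0,0,0,0, 0.01,0,0,0,0, 0.01,0,0,0,0, 0.01,0,0,0,0, 0.01,0,0,0,0, 0.01,0,0,0,0]' 40
```

```text
time: 4.7
position: [0.5044, -0.1444, 0.1086]
tool_rot: [0.979, 0.206, 0.0, 0.0]
ft_force: [-0.0, -0.0, 0.0]
grip_width: 0.0252
grip_force: 0.0
```

```bash
python3 -m jog '[0.01,0,0,0,0, 0.01,0,0,0,0, 0.01,0,0,0,0]' 40
```

```text
time: 5.08
position: [0.5044, -0.1444, 0.1086]
tool_rot: [0.979, 0.206, -0.0, -0.0]
ft_force: [-0.5, 0.4, 0.8]
grip_width: 0.022
grip_force: 39.9
```

```bash
python3 -m jog '[0.01,0,0,-0.035,0, 0.01,0,0,-0.035,0, 0.01,0,0,-0.035,0, 0.01,0,0,-0.035,0, 0.01,0,0,0,0, 0.01,0.031,-0.027,0,0, 0.01,0.031,-0.027,0,0, 0.01,0.031,-0.027,0,0, 0.01,0.031,-0.027,0,0, 0.01,0.031,-0.027,0,0, 0.01,0.031,-0.027,0,0, 0.01,0.031,-0.027,0,0, 0.01,0.031,-0.027,0,0]' 40 &&
python3 -m jog '[0.01,0,0,0,-1,0.01,0,0,0,-1,0.01,0,0,0,-1,0.01,0,0,0,-1,0.01,0,0,0,-1,0.01,0,0,0,-1,0.01,0,0,0,-1,0.01,0,0,0,-1,0.01,0,0,0,-1,0.01,0,0,0,-1,0.01,0,0,0,-1,0.01,0,0,0,-1,0.01,0,0,0,-1,0.01,0,0,0,-1,0.01,0,0,0,-0.6,0.01,0,0,0,0,0.01,0,0,0,0]' 40; python3 w.py w2 stud_top unit key; python3 -c "
from h import *;print(robot.get_obs()['q'])"
```

```text
time: 6.7
position: [0.6435, 0.1543, 0.2457]
tool_rot: [0.979, 0.206, -0.002, -0.0]
ft_force: [0.3, -0.5, -1.0]
grip_width: 0.0218
grip_force: 39.9
time: 8.82
position: [0.6436, 0.1531, 0.2471]
tool_rot: [0.09, 0.996, -0.0, -0.001]
ft_force: [0.1, -0.4, -1.3]
grip_width: 0.0216
grip_force: 39.9
[0.64357618 0.15312489 0.24709563] [-3.14102808e+00 -2.31690200e-03  2.96185948e+00]
stud_top 0.58 [281. 130.  36.  29.] 833 ((282.0, 130.5), (31.0, 32.0), 90.0)
stud_top 0.55 [281. 265.  59. 103.] 3160 ((280.5, 235.0), (44.0, 59.0), 90.0)
unit 0.92 [285.  98. 253. 193.] 45360 ((285.5, 95.5), (191.0, 255.0), 90.0)
unit 0.28 [281. 264.  61. 104.] 3189 ((280.0, 234.5), (45.0, 60.0), 90.0)
key 0.98 [280. 265.  62. 107.] 3238 ((280.5, 234.5), (45.0, 59.0), 90.0)
key 0.58 [ 45. 226.  89.  56.] 3017 ((44.0, 226.0), (56.0, 88.0), 90.0)
[ 6.50789469e-02  5.75225182e-01  1.32846443e+00 -1.44899681e-05
  1.23826118e+00 -1.32694761e+00]
```

View pics/w2.png

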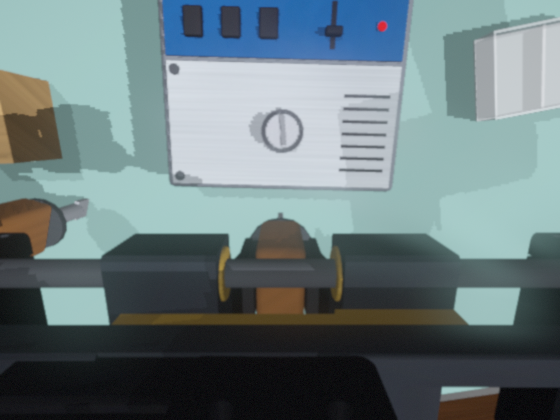

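The stud is at about (282,131), with its slot nearly vertical in the image. The held key hangs in the lower middle, with its blade tip at about (281,215). I'll zoom in.

```bash
python3 - <<'E'
from h import *
im=cv2.imread('pics/w2.png');cv2.imwrite('pics/w2c.png',cv2.resize(im[100:235,245:320],None,fx=4.4,fy=4.4,interpolation=cv2.INTER_CUBIC)[:600])
g=cv2.resize(im[105:160,255:310],None,fx=8,fy=8,interpolation=cv2.INTER_CUBIC);cv2.imwrite('pics/w2d.png',g)
E
```

```text
(no output)
```

View pics/w2c.png

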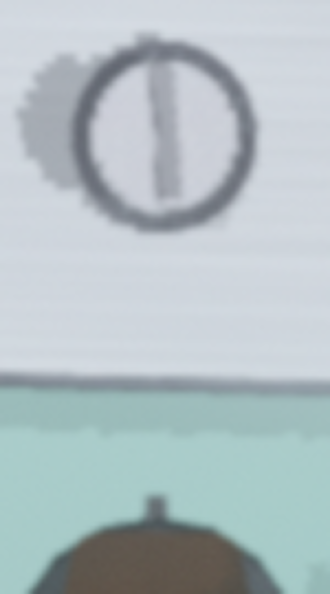

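View pics/w2d.png

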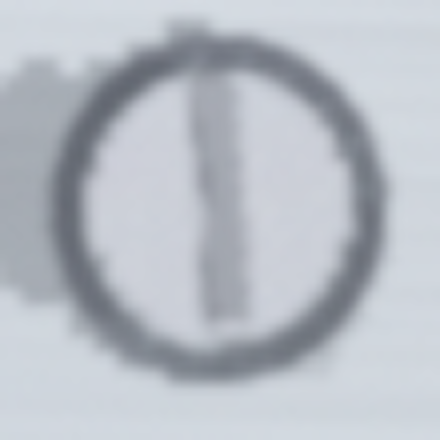

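```bash
cat > s.py <<'E'
from h import *
c=cam('wrist');o=robot.get_obs();R=Rn.from_quat(o['tool_rot']).as_matrix();p=np.array(o['position'])
f=lambda a:np.array(a)/8+[255-.4375,105-.4375]
S=unproj(c,[f([220,210])],.088)[0];L=unproj(c,[f([213,80]),f([226,320])],.088)
E=unproj(c,[f([83,210]),f([358,210]),f([220,68]),f([220,352])],.088);print('diam',np.linalg.norm(E[0]-E[1]),np.linalg.norm(E[2]-E[3]))
print('stud',S,'tool',R.T@(S-p));d=R.T@(L[0]-L[1]);print('slot dir in tool',np.arctan2(d[1],d[0]))
for q in([0.009,0,.0926],[0.009,-.002,.0926],[0.009,.002,.0926],[0,0,.0926]):print(q,proj(c,R@np.array(q)+p))
e=245+156/4.4,100+497/4.4;print(e)
# cover/unit front edge line (z=.07)
U=unproj(c,[[170,184.5],[391,188.5]],.07);d=U[1]-U[0];print('unit edge yaw',np.arctan2(d[1],d[0]))
E
python3 s.py
```

```text
diam 0.03272192513173045 0.032629184527870704
stud [0.57454395 0.16783409 0.088     ] tool [0.07098815 0.00204197 0.16030004]
slot dir in tool -0.05719324976506221
[0.009, 0, 0.0926] [[280.00538379 210.93348237]]
[0.009, -0.002, 0.0926] [[277.46201983 210.93519706]]
[0.009, 0.002, 0.0926] [[282.54872095 210.93176667]]
[0, 0, 0.0926] [[280.01111392 221.95246076]]
(280.45454545454544, 212.95454545454544)
unit edge yaw 1.3731565408470898
```

```bash
python3 -m jog '[0.01,0.01,0.0004,0.015,0, 0.01,0.01,0.0004,0.015,0, 0.01,0.011,0.0004,0.015,0, 0.01,0.011,0.0005,0.015,0, 0.01,0,0,0,-0.33, 0.01,0,0,0,0, 0.01,0,0,0,0, 0.01,0,0,0,0]' 40; python3 w.py w3 stud_top
python3 - <<'E'
import cv2
im=cv2.imread('pics/w3.png');cv2.imwrite('pics/w3c.png',cv2.resize(im[130:250,215:345],None,fx=5,fy=5,interpolation=cv2.INTER_CUBIC))
E
```

```text
time: 10.02
position: [0.6035, 0.1623, 0.1889]
tool_rot: [0.061, 0.998, 0.0, 0.0]
ft_force: [-0.6, -0.5, -1.8]
grip_width: 0.0219
grip_force: 39.9
[0.60346323 0.16230717 0.18886306] [3.14143598e+00 7.66063964e-04 3.02039532e+00]
stud_top 0.65 [283. 181.  41.  32.] 1135 ((282.5, 181.0), (36.0, 37.0), 90.0)
```

View pics/w3c.png

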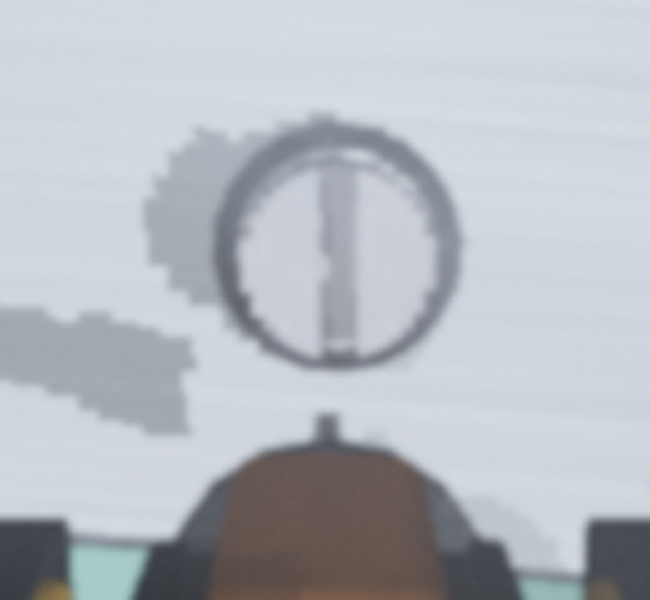

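```bash
python3 - <<'E'
from h import *
c=cam('wrist');o=robot.get_obs();R=Rn.from_quat(o['tool_rot']).as_matrix();p=np.array(o['position'])
f=lambda *a:np.array(a)/5+[215-.4,130-.4]
g=lambda px,z:(R.T@(unproj(c,[px],z)[0]-p))
for n,a in dict(face=(339,257),left=(240,250),right=(440,250),top=(339,158),bot=(339,357),slotT=(338,165),slotB=(340,345)).items():print(n,g(f(*a),.088)*1000)
zt=p[2]-.0926
for n,a in dict(blade=(327.5,415),).items():print(n,zt,g(f(*a),zt)*1000)
print(proj(c,R@np.array([.009,0,.0926])+p),f(327.5,415))
E
```

```text
face [ 31.48437723   1.91643458 100.73480753]
left [ 32.6096921  -13.79363749 100.73275352]
right [ 32.58983637  17.94223805 100.7358814 ]
top [ 47.03649613   1.89447028 100.72775591]
bot [ 15.26361309   1.93927828 100.74216231]
slotT [ 45.95302537   1.73945946 100.72823179]
slotB [ 17.23791622   2.09763888 100.74128296]
blade 0.0961488795685204 [7.64743775e+00 7.09759776e-02 9.25965505e+01]
[[280.00899777 210.93024969]] [280.1 212.6]
```

```bash
python3 -m jog '[0.01,0.008,0.0018,0,0, 0.01,0.008,0,0,0, 0.01,0.008,0,0,0, 0.01,0.0085,0,0,-0.07, 0.01,0,0,0,0, 0.01,0,0,0,0]' 40; python3 -m jog '[0.01,0,0,0.003,0, 0.01,0,0,0.003,0, 0.01,0,0,0.003,0, 0.01,0,0,0.002,0, 0.01,0,0,0,0, 0.01,0,0,0,0]'
```

```text
time: 10.88
position: [0.5714, 0.1681, 0.1887]
tool_rot: [0.054, 0.999, 0.0, 0.0]
ft_force: [0.1, 0.0, -0.6]
grip_width: 0.0217
grip_force: 39.9
time: 11.62
position: [0.5711, 0.1681, 0.1776]
tool_rot: [0.054, 0.999, 0.0, 0.0]
ft_force: [0.1, -0.0, -0.7]
grip_width: 0.022
grip_force: 39.9
```

```bash
python3 -m jog '[0.01,0,0,0.0015,0, 0.01,0,0,0.0015,0, 0.01,0,0,0.001,0, 0.01,0,0,0,0, 0.01,0,0,0,0]'; python3 -m jog '[0.01,0,0,0.0015,0, 0.01,0,0,0.0015,0, 0.01,0,0,0,0, 0.01,0,0,0,0]'
```

```text
time: 12.25
position: [0.5711, 0.168, 0.1738]
tool_rot: [0.054, 0.999, 0.0, 0.0]
ft_force: [-0.9, -0.1, 1.3]
grip_width: 0.0217
grip_force: 39.9
time: 12.75
position: [0.5712, 0.168, 0.1708]
tool_rot: [0.054, 0.999, 0.0, 0.0]
ft_force: [-0.7, -0.3, 4.2]
grip_width: 0.0216
grip_force: 39.9
```

```bash
python3 -m jog '[0.01,0,0,0.0015,0, 0.01,0,0,0.0015,0, 0.01,0,0,0.0015,0, 0.01,0,0,0.0005,0, 0.01,0,0,0,0, 0.01,0,0,0,0]'; python3 -c "
from h import *;print(robot.get_obs()['moment'],robot.get_obs()['q'])"
```

```text
time: 13.5
position: [0.5713, 0.1681, 0.1665]
tool_rot: [0.054, 0.999, 0.0, 0.0]
ft_force: [-1.2, -0.3, 9.7]
grip_width: 0.0218
grip_force: 39.9
[0.00151108 0.35047928 0.06310108] [ 9.86363069e-02  5.85279355e-01  1.58188479e+00 -7.10378351e-05
  9.73744456e-01 -1.36380616e+00]
```

```bash
cat > m.py <<'E'
from h import *
o=robot.get_obs();print('yaw',Rn.from_quat(o['tool_rot']).as_euler('xyz')[2],'M',np.round(o['moment'],3),'F',np.round(o['ft_force'],2),'tau6',o['joint_torque'][5],o['time'])
E
python3 m.py; for i in 1 ; do python3 -m jog '[0.01,0,0.0001,0,0.5,0.01,0,0.0001,0,0.5,0.01,0,0.0001,0,0.5,0.01,0,0.0001,0,0.5,0.01,0,0,0,0,0.01,0,0,0,0]'; done; python3 m.py
```

```text
yaw 3.0332786849860236 M [0.002 0.35  0.063] F [-1.25 -0.28  9.74] tau6 0.00020858462903561303 13.5
time: 14.25
position: [0.5715, 0.1687, 0.1665]
tool_rot: [0.227, 0.974, 0.0, 0.0]
ft_force: [-1.9, 0.2, 8.6]
grip_width: 0.0216
grip_force: 39.9
yaw 2.684064043981022 M [0.147 0.32  0.011] F [-1.92  0.24  8.57] tau6 0.002265366929350421 14.25
```

```bash
python3 -m jog '[0.01,0,0.0001,0,0.5,0.01,0,0.0001,0,0.5,0.01,0,0.0001,0,0.5,0.01,0,0.0001,0,0.5,0.01,0,0,0,0,0.01,0,0,0,0]'>/dev/null; python3 m.py;python3 -m jog '[0.01,0,0.0001,0,0.4,0.01,0,0.0001,0,0.4,0.01,0,0,0,0,0.01,0,0,0,0]'; python3 m.py
```

```text
yaw 2.334837185357051 M [ 0.266  0.263 -0.009] F [-2.17  0.76  8.05] tau6 0.0021041279251221567 15.0
time: 15.5
position: [0.5721, 0.1694, 0.1666]
tool_rot: [0.456, 0.89, 0.001, 0.001]
ft_force: [-1.4, 1.3, 8.2]
grip_width: 0.0219
grip_force: 39.9
yaw 2.1952691419922825 M [0.259 0.285 0.019] F [-1.38  1.33  8.24] tau6 0.005376700573833659 15.5
```

```bash
python3 -m jog '[0.01,0,0,0.0007,0,0.01,0,0.0001,0,0.35,0.01,0,0,0,0,0.01,0,0,0,0]'>/dev/null; python3 m.py; python3 -m jog '[0.01,0,0.0001,0,0.35,0.01,0,0,0,0,0.01,0,0,0,0]'>/dev/null; python3 m.py; python3 -m jog '[0.01,0,0.0001,0,0.35,0.01,0,0,0,0,0.01,0,0,0,0]'>/dev/null; python3 m.py
```

```text
yaw 2.1342130691602756 M [0.212 0.311 0.009] F [-1.91  1.01  7.94] tau6 0.007086769473971799 16.0
yaw 2.073066916122296 M [ 0.272  0.224 -0.008] F [-2.43  1.15  9.27] tau6 0.006979748286539689 16.375
yaw 2.0120056833633972 M [0.221 0.271 0.039] F [-2.3  -0.13  9.  ] tau6 0.006849562923889607 16.75
```

```bash
python3 -m jog '[0.01,0,0.0001,0,0.3,0.01,0,0,0,0,0.01,0,0,0,0]'>/dev/null; python3 m.py; python3 -m jog '[0.01,0,0,0,0.3,0.01,0,0,0,0,0.01,0,0,0,0]'>/dev/null; python3 m.py
```

```text
yaw 1.9596288448424477 M [0.196 0.344 0.005] F [-2.41  1.69  9.2 ] tau6 0.008401715022046119 17.125
yaw 1.9072496413785625 M [0.246 0.256 0.053] F [-1.72  1.13  9.26] tau6 0.008572671795263886 17.5
```

```bash
python3 -m jog '[0.01,0,0.0001,0,0.3,0.01,0,0,0,0,0.01,0,0,0,0]'>/dev/null; python3 m.py; python3 -m jog '[0.01,0,0.0001,0,0.3,0.01,0,0,0,0,0.01,0,0,0,0]'>/dev/null; python3 m.py
```

```text
yaw 1.8549027773663047 M [0.238 0.216 0.015] F [-0.95  1.64  8.65] tau6 0.008399079088121653 17.875
yaw 1.8024571426135392 M [ 0.272  0.241 -0.033] F [-1.11  2.07  9.53] tau6 0.008256160654127598 18.25
```

```bash
python3 -m jog '[0.01,0,0,0,0.3,0.01,0,0,0,0,0.01,0,0,0,0]'>/dev/null; python3 m.py; python3 -m jog '[0.01,0,0.0001,0,0.3,0.01,0,0,0,0,0.01,0,0,0,0]'>/dev/null; python3 m.py
```

```text
yaw 1.7501547980282766 M [0.308 0.286 0.028] F [-2.79  0.93  9.29] tau6 0.008438351796939969 18.625
yaw 1.6977453983397601 M [0.217 0.196 0.04 ] F [-0.92  1.94  8.8 ] tau6 0.008266035583801568 19.0
```

```bash
python3 -m jog '[0.01,0,0,0,0.3,0.01,0,0,0,0,0.01,0,0,0,0]'>/dev/null; python3 m.py; python3 -m jog '[0.01,0,0.0001,0,0.2,0.01,0,0,0,0,0.01,0,0,0,0]'>/dev/null; python3 m.py
```

```text
yaw 1.6454335247856635 M [0.293 0.183 0.059] F [-1.62  1.92  8.45] tau6 0.008463231206405908 19.375
yaw 1.610544679283891 M [0.253 0.259 0.015] F [-1.1   1.54  8.78] tau6 0.01157127320766449 19.75
```

```bash
python3 -m jog '[0.01,0,0,0,0.2,0.01,0,0,0,0,0.01,0,0,0,0]'>/dev/null; python3 m.py; python3 -m jog '[0.01,0,0,0,0.2,0.01,0,0,0,0,0.01,0,0,0,0]'>/dev/null; python3 m.py
```

```text
yaw 1.5757893386400332 M [0.236 0.168 0.087] F [-1.16  1.    9.34] tau6 0.023876195191405714 20.125
yaw 1.540844064027283 M [ 0.221  0.123 -0.016] F [-1.01  0.72  9.26] tau6 0.02403828373644501 20.5
```

```bash
python3 -m jog '[0.01,0,0,0,0.2,0.01,0,0,0,0,0.01,0,0,0,0]'>/dev/null; python3 m.py; python3 -m jog '[0.01,0,0,0,0.2,0.01,0,0,0,0,0.01,0,0,0,0]'>/dev/null; python3 m.py
```

```text
yaw 1.5060866984893693 M [0.199 0.085 0.029] F [-0.52  0.19  9.  ] tau6 0.04104054649360478 20.875
yaw 1.4711769724794337 M [0.229 0.208 0.105] F [-0.63  0.86  9.53] tau6 0.05334996501915157 21.25
```

```bash
python3 -m jog '[0.01,0,0,0,0.2,0.01,0,0,0,0,0.01,0,0,0,0]'>/dev/null; python3 m.py; python3 -m jog '[0.01,0,0,0,0.1,0.01,0,0,0,0,0.01,0,0,0,0]'>/dev/null; python3 m.py
```

```text
yaw 1.4366298482902675 M [0.185 0.244 0.095] F [-0.45  0.8   8.52] tau6 0.11910919100046158 21.625
yaw 1.419359256727518 M [0.238 0.174 0.189] F [-0.52  1.25  9.35] tau6 0.16879968345165253 22.0
```

```bash
python3 -m jog '[0.01,0,0,0,-0.2,0.01,0,0,0,0]'>/dev/null; python3 m.py; python3 -m jog '[0.01,0,0,-0.001,0,0.01,0,0,-0.001,0,0.01,0,0,-0.001,0,0.01,0,0,0,0]'; python3 m.py;  python3 -m jog '[0.01,0,0,-0.001,0,0.01,0,0,-0.001,0,0.01,0,0,0,0]'; python3 m.py
```

```text
yaw 1.4538619924343101 M [0.191 0.198 0.029] F [-1.37  0.4   9.35] tau6 -0.0026965852885041386 22.25
time: 22.75
position: [0.5733, 0.1697, 0.1687]
tool_rot: [0.747, 0.664, 0.001, 0.001]
ft_force: [0.3, 0.2, 7.2]
grip_width: 0.0216
grip_force: 39.9
yaw 1.4536052824645784 M [0.221 0.048 0.064] F [0.26 0.24 7.23] tau6 0.039898292161524296 22.75
time: 23.12
position: [0.5732, 0.1696, 0.1703]
tool_rot: [0.747, 0.664, 0.001, 0.0]
ft_force: [0.1, 2.3, 4.9]
grip_width: 0.0218
grip_force: 39.9
yaw 1.4535164228086903 M [ 0.511 -0.243  0.064] F [0.1  2.29 4.93] tau6 0.04514707834459841 23.125
```

```bash
python3 -m jog '[0.01,0,0,-0.001,0,0.01,0,0,-0.001,0,0.01,0,0,0,0]'; python3 m.py; python3 -m jog '[0.01,0,0,-0.002,0,0.01,0,0,-0.002,0,0.01,0,0,-0.003,0,0.01,0,0,-0.005,0,0.01,0,0,-0.01,0,0.01,0,0,-0.02,0,0.01,0,0,-0.03,0,0.01,0,0,-0.02,0,0.01,0,0,0,0]'; python3 m.py
```

```text
time: 23.5
position: [0.5731, 0.1695, 0.172]
tool_rot: [0.747, 0.664, 0.001, 0.0]
ft_force: [2.9, 1.9, 3.8]
grip_width: 0.0216
grip_force: 39.9
yaw 1.4535434398311367 M [ 0.683 -0.724  0.047] F [2.92 1.9  3.77] tau6 0.05014097085222602 23.5
time: 24.62
position: [0.5726, 0.1693, 0.266]
tool_rot: [0.747, 0.665, 0.001, 0.001]
ft_force: [0.2, -0.4, -1.1]
grip_width: 0.0217
grip_force: 39.9
yaw 1.4538487033121263 M [-0.018 -0.146 -0.081] F [ 0.24 -0.4  -1.06] tau6 0.0002710728222155012 24.625
```

```bash
python3 -m jog '[0.01,-0.025,0,0,0,0.01,-0.025,0,0,0,0.01,-0.025,0,0,0,0.01,0,0,0,0,0.01,0,0,0,0]'; python3 w.py w4 stud_top block
python3 - <<'E'
import cv2
im=cv2.imread('pics/w4.png');cv2.imwrite('pics/w4c.png',cv2.resize(im[90:240,205:355],None,fx=4,fy=4,interpolation=cv2.INTER_CUBIC))
E
```

```text
time: 25.25
position: [0.563, 0.0951, 0.2632]
tool_rot: [0.747, 0.664, -0.0, -0.001]
ft_force: [-0.3, -0.2, -0.3]
grip_width: 0.0217
grip_force: 39.9
[0.56295185 0.09506703 0.26320981] [-3.13984498e+00 -3.25403722e-04  1.45348892e+00]
stud_top 0.6 [282. 128.  33.  30.] 809 ((282.5, 128.5), (31.0, 31.0), 90.0)
```

View pics/w4c.png

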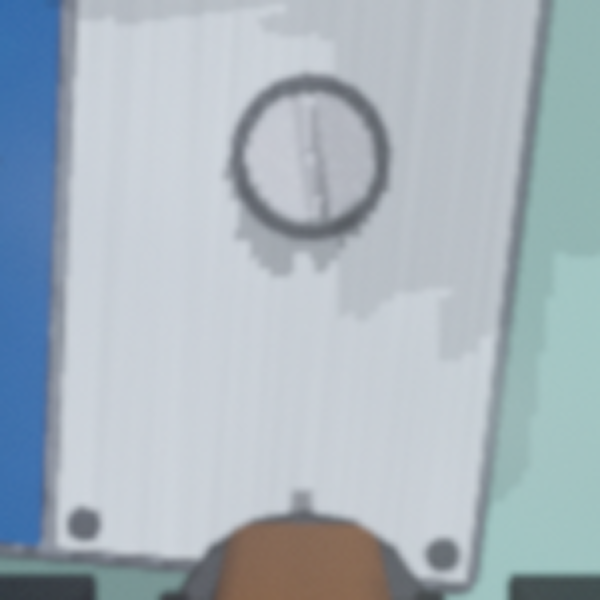

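```bash
python3 -m jog '[0.01,-0.0351,-0.0043,0,0,0.01,-0.0351,-0.0043,0,0,0.01,-0.0351,-0.0043,0,0,0.01,-0.0351,-0.0043,0,0,0.01,-0.0351,-0.0043,0,0,0.01,-0.0351,-0.0043,0,0,0.01,-0.0351,-0.0043,0,0,0.01,0,0,0,0.99,0.01,0,0,0,0.99,0.01,0,0,0,0.99,0.01,0,0,0,0.99,0.01,0,0,0,0.99,0.01,0,0,0,0.99,0.01,0,0,0,0,0.01,0,0,0,0]'; python3 m.py
```

```text
time: 27.28
position: [0.5051, -0.1455, 0.2638]
tool_rot: [0.978, 0.208, 0.0, -0.0]
ft_force: [-0.5, 1.0, -1.1]
grip_width: 0.0215
grip_force: 39.9
yaw 0.4200428287619369 M [-0.043 -0.003  0.033] F [-0.54  0.96 -1.09] tau6 -0.0031959764601197094 27.275
```

```bash
python3 -m jog '[0.01,-0.0005,0,0.02,0,0.01,0,0,0.02,0,0.01,0,0,0.02,0,0.01,0,0,0.02,0,0.01,0,0,0.01,0,0.01,0,0,0.01,0,0.01,0,0,0.01,0,0.01,0,0,0,0]'; python3 m.py; python3 -m jog '[0.01,0,0,0.01,0,0.01,0,0,0.01,0,0.01,0,0,0.01,0,0.01,0,0,0.008,0,0.01,0,0,0.004,0,0.01,0,0,0,0,0.01,0,0,0,0]'
```

```text
time: 28.28
position: [0.5041, -0.1458, 0.1533]
tool_rot: [0.978, 0.207, -0.001, -0.0]
ft_force: [0.4, -0.8, -1.2]
grip_width: 0.0217
grip_force: 39.9
yaw 0.41724199469197343 M [-0.008  0.018  0.025] F [ 0.44 -0.82 -1.23] tau6 -0.00016102836525533348 28.275
time: 29.15
position: [0.5047, -0.1461, 0.1121]
tool_rot: [0.978, 0.207, 0.0, 0.0]
ft_force: [0.4, -0.3, -2.3]
grip_width: 0.0216
grip_force: 39.9
```

```bash
python3 -m jog '[0.01,0,0,0.0015,0,0.01,0,0,0.001,0,0.01,0,0,0.0005,0,0.01,0,0,0,0,0.01,0,0,0,0]'; 
```

```text
time: 29.78
position: [0.5045, -0.146, 0.1089]
tool_rot: [0.978, 0.207, 0.0, 0.0]
ft_force: [-0.2, -0.1, -0.4]
grip_width: 0.0217
grip_force: 39.9
```

```bash
python3 -m jog '[0.03,0,0,0.0005,0,0.04,0,0,0,0,0.05,0,0,0,0,0.06,0,0,0,0,0.07,0,0,0,0,0.087,0,0,0,0,0.087,0,0,0,0,0.087,0,0,0,0]' && python3 -m jog '[0.087,0,0,-0.01,0,0.087,0,0,-0.02,0,0.087,0,0,-0.03,0,0.087,0,0,-0.03,0,0.087,0,0,-0.03,0,0.087,0,0,-0.03,0,0.087,0,0,-0.03,0,0.087,0,0,0,0,0.087,0,0,0,0]'; python3 w.py w5 key block
```

```text
time: 30.78
position: [0.5045, -0.146, 0.1084]
tool_rot: [0.978, 0.207, 0.0, 0.0]
ft_force: [0.9, 0.6, -0.2]
grip_width: 0.0852
grip_force: 0.0
time: 31.9
position: [0.5038, -0.1457, 0.2879]
tool_rot: [0.978, 0.207, -0.0, -0.0]
ft_force: [-0.9, -0.2, 0.2]
grip_width: 0.087
grip_force: 0.0
[ 0.50382405 -0.14566812  0.28792332] [-3.14075590e+00  6.63058749e-04  4.17017896e-01]
key 0.75 [286.  68.  65.  69.] 2994 ((290.6606140136719, 72.5186767578125), (53.119102478027344, 69.06137084960938), 51.63251495361328)
key 0.75 [504. 219.  21.  24.] 152 ((503.1040344238281, 218.42282104492188), (4.915391445159912, 32.19581604003906), 34.99202346801758)
key 0.73 [283. 202.  33.  48.] 1098 ((282.0, 199.5), (43.0, 32.0), 90.0)
block 0.58 [281. 191. 103. 102.] 4518 ((280.7725830078125, 191.35379028320312), (77.02791595458984, 77.38842010498047), 32.735225677490234)
```

View pics/w5.png

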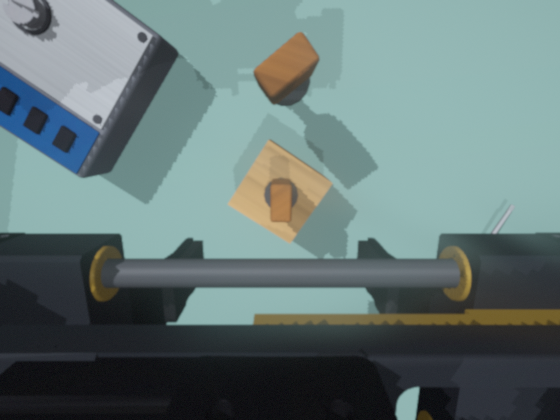

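The key is back in its block, upright and centred, with its handle at about (281,202). The look-alike and the other things have not moved, so I'm handing in.

```bash
python3 -c "
from rig import robot;print(robot.hand_in())"
```

```text
the job is handed in; nothing more can be done
None
```

I turned the stud clockwise until I felt its stop, and it then sprang up as if into its catch. The key hangs upright in its block again, and the job was handed in at about 32 s. The hand-in returned no verdict. I judged the catch from the force on the key and a picture of the slot, with no direct reading of the stud's depth.

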